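# Snap the dried cap onto the vacuum bottle and lift the bottle by it

### The arm

A 6-joint arm with a two-finger parallel gripper is mounted at the origin on a cart in front of the work surface, level with it; the furniture and walls round the work are solid. World frame = base frame: x ahead of the robot, y to its left, z up, the work surface at z = 0. Lengths are in m, angles in rad, forces in N, time in s.
With the tool pointing down it reaches from about 0.325 to 0.9 m from the base axis. Payload 3.5 kg.
Tool frame: the origin (TCP) lies at the very end of the fingers, on their centre line; the grasp point (between the pads) lies 19 mm behind it; z points along the fingers, y is the line along which they close (so a half turn about z gives the same grasp; the last joint's range is limited). The gripper opens to 85 mm and grips with 20 to 120 N. Pads are 22 mm wide; open, the fingers measure 114 mm over their backs; the gripper's body (76 mm by 85 mm) begins 54 mm behind the grasp point. The pads swing forward as they close: fully open they stand 13 mm farther back than shut.
Start: joints at [-1.25, 0.276, -0.026, 1.268, 0, 1.467], TCP at [0.257, -0.57, 0.231] pointing down, gripper open.
Joint ranges: [-3.12, 3.12], [-0.85, 1.88], [-1.08, 1.24], [-1.95, 2.15], [-1.57, 1.53], [-3.14, 3.14]. Speed limits (rad/s): [2.57, 2.57, 3.14, 3.14, 3.14, 3.14].

### API

Orientations are given as a unit quaternion [x, y, z, w].
In Python, from bench import env gives the robot as it stands.
- The arm moves only by the shell command python3 inch.py 'ROWS' [OPENING] [FORCE]. ROWS is one flat JSON list of numbers that holds 1 to 5 rows one after another, with no inner brackets; each row has 6 numbers: dx, dy, dz in shares of the most that a row can go, 1 being 50 mm, then a rotation vector rx, ry, rz in a scale on which 1.0 is pi rad; each row shifts and turns the commanded pose from where the row before left it, along the tool's axes as they then stand; what a row does not reach is not made up. A row lasts 1/10 s, in which the tool goes at most 0.05 m and 0.15 rad, less where a joint would pass 70% of its speed; a pose out of reach is approached as far as the arm can. OPENING is the opening from 0.0 (shut) to 1.0 (fully open), set as the command begins (- or left out keeps the last). The fingers move at their own pace and stop on an object; FORCE is the grip in N (left out, the last holds). Time passes only in rows, so rows that do not move let the fingers close. It prints the time, the measured TCP pose, the force, the opening and the grip force at its end. Input that does not fit is refused with a message, and nothing moves.
- env.state(): the state, without advancing time (a new reading comes with each control period).
- env.read_camera(name): name is "scene" or "side" or "wrist"; returns (picture, depth): 480x640x3 uint8, red, green, blue; 480x640 float32, m along the optical axis (not along the pixel's ray), 0 where there is no reading.
- env.camera_params(name): a dict with "vertical_fov" (degrees; the focal length in pixels is half the picture's height over the tangent of half this angle, whatever the lens; pixels are square), "cx", "cy" (the principal point, pixels), "R" (3x3) and "t" (3): a world point X has camera coordinates R X + t; the wrist camera has in their place "T_tool_cam" (4x4, takes a point from camera to tool coordinates, whose origin is the TCP and whose axes are the flange's). Camera axes: x right, y down, z forward; pixel columns grow to the right and rows downward; lengths in m; the calibration is good to about 2 mm. The wrist camera is an equidistant fisheye: a pixel r from the principal point sees the ray r / f radians off the axis. A picture is of the moment at which its call begins: read the wrist's pose just before it. camera_params takes no time and is no camera call.
- env.finish_job(): hands the job in; it is judged then, once.
The state is a dict: "t": time; "q": joint angles; "joint_velocities": joint speeds; "joint_efforts": joint torques, N m; "tcp_pos": TCP position; "orientation": TCP orientation; "ft_force": force on the tool from outside, world axes, zero at the start; "moment": the same for the moment, N m; "width": opening from 0.0 (shut) to 1.0 (fully open); "finger_force": force on a finger pad.
Only numpy, scipy, OpenCV 4.12 (cv2) and the standard library are available. Lean on these libraries where they do the work, as an engineer would, in place of code of your own. Each camera call takes 0.05 s, during which the arm holds its last target. There are 200 camera calls.

### The job

Close the slim steel bottle: lift its cap, the smaller of the two black caps drying on the hook stand, up and off its hook, set it squarely on the bottle's neck and press it down until it clicks, and keep pressing firmly for a second after the click so that it is fully home. Then lift the bottle by the cap a few centimetres off the worktop to prove that the cap has caught, and finish while holding it there, upright, still and with the fingers on the cap alone. Leave the other cap on its hook and everything else standing where it is.

Things in the scene. Friction and masses are not known exactly. Their poses are not given: they have to be found in the camera images.
- snap_cap: Small push-on cap, loose, 0.10 kg, black: round body 54 mm across, 32 mm high, open below (mouth 43 mm wide, 22 mm deep), a carrying loop on top; hangs mouth down on one of the two hooks, its x along the wire. Origin: centre of its underside, z up. Grip the 54 mm body from above on its +y and -y sides, fingertips about 5 mm above its underside: loop, wire and hook end then lie between the fingers.
- wide_cap: The other cap, of the food flask, loose: same look, height and loop but 72 mm across, hanging on the other hook (which of the two varies). Stays there. Origin: centre of its underside, z up.
- stand: Hook stand, fixed: round white marble foot, 120 mm across, 22 mm high; steel post 25 mm behind its centre (+x); at 215 mm height a cross bar along y, 150 mm long, with two level wire hooks at y = +62 and -62 mm that point to the stand's -x (roughly towards the robot) and end 83 mm in front of its centre. Caps hang about 60 mm in front of the centre. Origin: centre of the foot's underside.
- hook_left (a point): Top of the wire, 6 mm thick, of the stand's +y hook, where a loop rests; 218 mm above the worktop; axes as the stand's. The hook's end, 23 mm nearer the robot, rises 9 mm above the wire: lift a cap 11 to 18 mm (at 20 mm its body meets the wire from below), then draw it at least 50 mm along the stand's -x.
- hook_right (a point): The same point of the stand's -y hook, which is alike.
- bottle: Slim steel vacuum bottle, loose, open, upright on the worktop, 0.26 to 0.40 kg: 68 mm across, shoulders from 90 to 111 mm height, then a narrow neck with lip and snap bead. Once the cap has caught, it carries the bottle. Origin: centre of its underside, z up.
- neck (a point): Where the cap's origin lies when fully home: on the bottle's axis, 114 mm above its underside. Four spring tongues in the cap rub on the taper from 10 mm above home, resist with up to about 13 N, and snap over the bead about 5 mm above home: the force drops, the cap pulls itself down, and its ceiling lands on the lip.
- food_flask: Bystander, loose: squat steel flask, 86 mm across, 104 mm high, with a wide open neck of 58 mm, standing left of the sink. Origin: centre of its underside.
- green_mug: Bystander, loose: spotted mug, 72 mm high, before the canisters. Origin: on its underside.
- espresso_cup: Bystander, loose: small white cup, 51 mm high, at the front left. Origin: on its underside.
- capsule_a: Bystander, loose: grey coffee capsule, 37 mm across, 28 mm high, behind the stand. Origin: centre of its underside.
- capsule_b: Bystander, loose: ochre coffee capsule, 37 mm across, 28 mm high, before the canisters. Origin: centre of its underside.
- print_glass: Bystander, loose: low drinking glass with a chequered band, 67 mm across, 81 mm high, left of the food flask. Origin: centre of its underside.
- loop (a point): Middle of the underside of the loop's crown, which rests on the wire: 58 mm above the small cap's underside, axes as the cap's. The loop is an upright strap, 12 mm wide along x, 4 mm thick; its opening, 28 mm wide along y and 26 mm high, runs along x; its top is 62 mm and the hook's turned-up end 69 mm above the cap's underside.
- lip (a point): Centre of the bottle's lip, 136 mm above its underside; axes as the bottle's. The lip is 26 mm across and widens downwards to a bead 40 mm across, 13 mm below; under the bead is a groove 35 mm across. The taper leads in a cap that is up to 3 mm off centre.

How it is judged:
On the way, in this order (a step that is already met when the one before it is completed fails the run):
1. the small cap is held in the fingers, clear of the hook (contact force between the fingers and snap_cap above 1 N and contact force between snap_cap and stand below 0.2 N and (x of snap_cap in the frame of stand below -0.105 m or z of snap_cap in the frame of stand above 0.19 m) and height (world z) of snap_cap above 0.1 m), for 0.1 s.
2. the cap has clicked fully home on the standing bottle and is pressed on with 5 N or more for half a second (z of snap_cap in the frame of neck between -0.003 and 0.002 m and horizontal distance between snap_cap and neck below 0.004 m and angle between the z axis of snap_cap and the z axis of bottle, either way round below 0.1 rad and contact force between snap_cap and bottle above 5 N and contact force between the fingers and snap_cap above 1 N and height (world z) of bottle below 0.005 m and angle between bottle's own z axis and vertical below 0.1 rad), for 0.5 s.
At the end, for the whole second after the job is handed in: Cap fully home (2 mm in height, 4 mm sideways), gripped by the fingers, which do not touch the bottle; bottle hanging from the cap alone, still, upright within 0.2 rad, underside 20 to 150 mm above the worktop; the other cap on its hook (z of snap_cap in the frame of neck between -0.003 and 0.002 m and horizontal distance between snap_cap and neck below 0.004 m and angle between the z axis of snap_cap and the z axis of bottle, either way round below 0.1 rad and height (world z) of bottle between 0.02 and 0.15 m and angle between bottle's own z axis and vertical below 0.2 rad and linear speed of bottle below 0.03 m/s and contact force between the fingers and snap_cap above 1 N and contact force between each of the arm, the fingers, stand, food_flask and bottle below 0.3 N and z of wide_cap in the frame of stand above 0.15 m); the arm keeps its last pose, push and grip.
It fails at once if the bottle is knocked over or tipped by more than 0.35 rad (angle between bottle's own z axis and vertical above 0.35 rad).
It fails at once if the other cap is moved from its hook (more than 40 mm) (distance of wide_cap from where it was at the start of the episode above 0.04 m).
It fails at once if another thing on the worktop (food flask, mug, cup, capsules, glass) is moved by more than 30 mm (distance of any of food_flask, green_mug, espresso_cup, capsule_a, capsule_b, print_glass from where it was at the start of the episode above 0.03 m).
It also fails if it takes over 38 s, if anything falls off the work surface, if the arm or the gripper's body presses on something with over 40 N, if the wrist force passes 120 N, or if a joint passes its speed limit or range.

## Working session

There is one attempt and no reset: what is moved stays moved. The work goes in short steps, Python scripts to look and compute and a shell command to move; the robot and the scene stay as the last step left them, time stands still between calls to the robot, and variables do not carry over. Pictures are saved under pics/ and viewed, at most 10 in all, crops included, and the job is handed in when it is done.

```bash
ls; mkdir -p pics; cat > h.py <<'E'
import numpy as np, cv2
from bench import env
from scipy.spatial.transform import Rotation as Ro
def cam(n):
    p=env.camera_params(n); f=240/np.tan(np.radians(p["vertical_fov"])/2); return p,f
def px2w(n,u,v,d):
    p,f=cam(n); c=np.array([(u-p["cx"])/f*d,(v-p["cy"])/f*d,d]); return np.array(p["R"]).T@(c-np.array(p["t"]))
def w2px(n,X):
    p,f=cam(n); c=np.array(p["R"])@X+np.array(p["t"]); return c[0]/c[2]*f+p["cx"],c[1]/c[2]*f+p["cy"]
def cloud(n,D):
    p,f=cam(n); v,u=np.mgrid[:480,:640]; c=np.stack([(u-p["cx"])/f*D,(v-p["cy"])/f*D,D],-1)
    return (c-np.array(p["t"]))@np.array(p["R"])
E
python3 - <<'E'
from h import *
for n in("scene","side"):
    im,d=env.read_camera(n); np.savez(n,im=im,d=d); cv2.imwrite(f"pics/{n}0.png",im[:,:,::-1]); p,f=cam(n); print(n,f,p["cx"],p["cy"],-np.array(p["R"]).T@np.array(p["t"]),(d>0).mean())
s=env.state(); print(s["tcp_pos"],s["orientation"],s["t"])
E
```

```text
bench.py
inch.py
pics
scene 557.6165911403203 313.9751147188454 245.5069450505936 [-0.21246042 -0.83690814  0.89485856] 0.9958528645833333
side 575.3627305621624 317.9613097519689 250.5820155908573 [-0.01918658 -1.09205504  0.79945014] 0.9961393229166666
[ 0.25677612 -0.56904574  0.23025653] [ 9.77635618e-01  2.10303477e-01 -1.04097683e-04 -1.01716885e-03] 0.1
```

View pics/scene0.png

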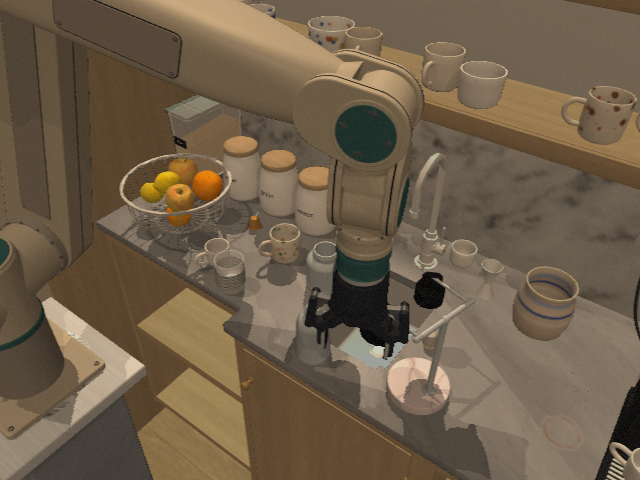

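View pics/side0.png

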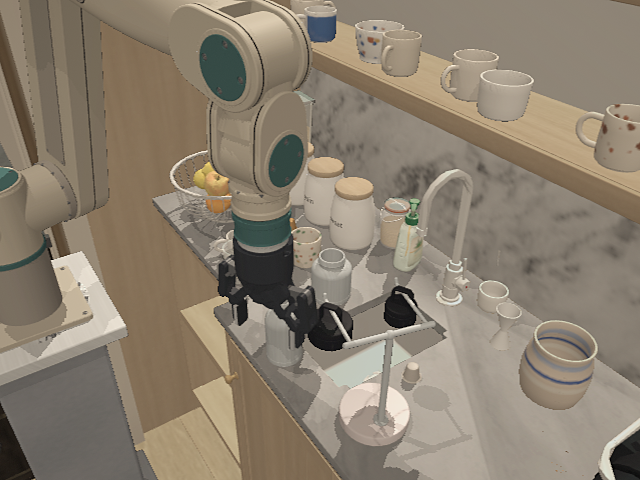

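The scene view shows the stand foot at (418,385), with caps at (430,290) and (377,330). In the side view the caps are at (400,308), which looks smaller, and (332,327), which looks wider. The bottle, at about (285,335) in the side view, is partly behind the gripper.

```bash
python3 - <<'E'
from h import *
from scipy.optimize import least_squares
def circ(P,r=None):
    f=lambda q:np.hypot(P[:,0]-q[0],P[:,1]-q[1])-(q[2] if r is None else r)
    x0=[*P[:,:2].mean(0),.03]
    s=least_squares(f,x0,loss="soft_l1",f_scale=.002); return s.x.round(4),np.abs(s.fun).mean().round(4)
def box(n,u0,v0,u1,v1):
    z=np.load(n+".npz"); W=cloud(n,z["d"])[v0:v1,u0:u1].reshape(-1,3); I=z["im"][v0:v1,u0:u1].reshape(-1,3).astype(int); return W,I
for n,bs in dict(scene=[("small",412,268,446,312)],side=[("small",380,282,418,332),("wide",306,300,356,352)]).items():
    for nm,*b in bs:
        W,I=box(n,*b); m=(I.max(1)<60)&(W[:,2]>.12)&(W[:,2]<.26); P=W[m]
        print(n,nm,m.sum(),np.percentile(P,[2,50,98],axis=0).round(3).tolist())
        Q=P[(P[:,2]>P[:,2].min()+.004)&(P[:,2]<.188)]; print(circ(Q),circ(Q,.027),circ(Q,.036))
# foot
for n,b in dict(scene=(380,350,460,420),side=(330,375,420,450)).items():
    W,I=box(n,*b); m=(abs(W[:,2]-.022)<.003); P=W[m]
    h=cv2.convexHull(P[:,:2].astype(np.float32))[:,0]; print(n,"foot",m.sum(),circ(np.c_[h,h[:,0]],.058), np.median(P[:,2]))
# crossbar / post: pts z .2-.23 not black
for n,b in dict(scene=(405,280,480,350),side=(325,285,440,355)).items():
    W,I=box(n,*b); m=(abs(W[:,2]-.217)<.008)&(I.max(1)>70); P=W[m]; print(n,"bar",m.sum())
    if m.sum()>20:
        l=cv2.fitLine(P[:,:2].astype(np.float32),cv2.DIST_HUBER,0,.01,.01).ravel(); t=(P[:,:2]-l[2:])@l[:2]; print(l.round(4),(l[2:]+np.outer([t.min(),t.max()],l[:2])).round(3).tolist())
# bottle
for n,b in dict(scene=(290,320,335,365),side=(262,305,308,366)).items():
    W,I=box(n,*b); 
    m=(W[:,2]>.02)&(W[:,2]<.088)&(I.max(1)>60); P=W[m]; print(n,"bottle",m.sum(),np.percentile(P,[2,50,98],axis=0).round(3).tolist(),circ(P),circ(P,.034))
E
```

```text
scene small 854 [[0.474, -0.603, 0.166], [0.49, -0.58, 0.193], [0.516, -0.556, 0.224]]
(array([ 0.5012, -0.5765,  0.0266]), np.float64(0.0009)) (array([ 0.5016, -0.5763,  0.03  ]), np.float64(0.0009)) (array([ 0.4485, -0.5992,  0.03  ]), np.float64(0.0059))
side small 979 [[0.471, -0.602, 0.165], [0.489, -0.585, 0.192], [0.512, -0.558, 0.223]]
(array([ 0.4982, -0.5755,  0.0266]), np.float64(0.0008)) (array([ 0.4984, -0.5752,  0.03  ]), np.float64(0.0008)) (array([ 0.4592, -0.6176,  0.03  ]), np.float64(0.0057))
side wide 1175 [[0.342, -0.582, 0.164], [0.365, -0.56, 0.192], [0.403, -0.526, 0.223]]
(array([ 0.3781, -0.5454,  0.036 ]), np.float64(0.0007)) (array([ 0.3715, -0.553 ,  0.03  ]), np.float64(0.0019)) (array([ 0.3338, -0.5944,  0.03  ]), np.float64(0.0072))
scene foot 1823 (array([ 0.4265, -0.6171,  0.03  ]), np.float64(0.002)) 0.02323985798394608
side foot 2601 (array([ 0.4223, -0.6171,  0.03  ]), np.float64(0.0034)) 0.022823098413284896
scene bar 629
[ 0.9705 -0.2409  0.4181 -0.6419] [[0.346, -0.624], [0.492, -0.66]]
side bar 992
[ 0.9448 -0.3276  0.4199 -0.6383] [[0.349, -0.614], [0.488, -0.662]]
scene bottle 650 [[0.342, -0.44, 0.021], [0.348, -0.422, 0.049], [0.387, -0.386, 0.086]] (array([ 0.3767, -0.406 ,  0.0337]), np.float64(0.0008)) (array([ 0.377 , -0.4058,  0.03  ]), np.float64(0.0008))
side bottle 714 [[0.339, -0.439, 0.021], [0.35, -0.429, 0.05], [0.389, -0.398, 0.086]] (array([ 0.3733, -0.4049,  0.0337]), np.float64(0.0009)) (array([ 0.3736, -0.4046,  0.03  ]), np.float64(0.0009))
```

Both cameras agree on the bodies: small cap (+y hook) at (0.500,-0.576), radius 26.6 mm; wide cap at (0.378,-0.545); bottle at (0.375,-0.405). The stand's -x direction is (0.24,0.97). Next I raise the tool and move over the small cap.

The manual's scale: shifts go in shares of 50 mm and turns go in shares of pi rad. Converting my numbers, 0.044 m is 0.88, -0.04 m is -0.8.

```bash
python3 inch.py '[0, 0, -0.8, 0, 0, 0, 0, 0, -0.6, 0, 0, 0, 0.88, 0.42, 0, 0, 0, 0, 0.88, 0.42, 0, 0, 0, 0, 0.88, 0.42, 0, 0, 0, 0]' 1.0; python3 inch.py '[0.88, 0.42, 0, 0, 0, 0, 0.86, 0.42, 0, 0, 0, 0, 0, 0, 0, 0, 0, -0.0477, 0, 0, 0, 0, 0, -0.0477, 0, 0, 0, 0, 0, -0.0477]'; python3 inch.py '[0, 0, 0, 0, 0, -0.0477, 0, 0, 0, 0, 0, -0.0477, 0, 0, 0, 0, 0, -0.0477, 0, 0, 0, 0, 0, 0]'
cat > st.py <<'E'
from h import *
import sys
s=env.state(); R=Ro.from_quat(s["orientation"]).as_matrix(); p=np.array(s["tcp_pos"])
print("t",s["t"],"p",p.round(4),"F",np.round(s["ft_force"],1),"w",round(s["width"],3),"ff",round(s["finger_force"],1)); print(R.round(3))
if len(sys.argv)>3: print("tool delta",(R.T@(np.array(sys.argv[1:4],float)-p)).round(4), "yaw err", round(float(np.arctan2(-.243*R[0,1]-.970*R[1,1],.970*R[0,1]-.243*R[1,1])),3))
E
python3 st.py 0.5 -0.576 0.165
```

```text
t: 0.6
tcp_pos: [0.4043, -0.5729, 0.3014]
orientation: [0.978, 0.21, -0.0, 0.0]
ft_force: [-0.0, -0.9, -0.5]
width: 1.001
finger_force: 0.0
t: 1.1
tcp_pos: [0.5004, -0.5748, 0.2998]
orientation: [0.905, 0.426, -0.0, -0.001]
ft_force: [1.1, -0.9, 0.1]
width: 0.999
finger_force: 0.0
t: 1.5
tcp_pos: [0.4996, -0.5751, 0.3004]
orientation: [0.789, 0.615, 0.0, -0.001]
ft_force: [0.5, -0.5, 0.1]
width: 1.003
finger_force: 0.0
t 1.5 p [ 0.4996 -0.5751  0.3004] F [ 0.5 -0.5  0.1] w 1.003 ff 0.0
[[ 0.245  0.97  -0.001]
 [ 0.97  -0.245  0.001]
 [ 0.001 -0.001 -1.   ]]
tool delta [-0.0009  0.0007  0.1354] yaw err 0.002
```

```bash
cat >> h.py <<'E'
def wcloud(d):
    p=env.camera_params("wrist"); f=240/np.tan(np.radians(p["vertical_fov"])/2); v,u=np.mgrid[:480,:640]
    x=u-p["cx"];y=v-p["cy"]; r=np.hypot(x,y)+1e-9; th=r/f; k=np.tan(th)/r; c=np.stack([x*k*d,y*k*d,d],-1)
    T=np.array(p["T_tool_cam"]); return c@T[:3,:3].T+T[:3,3]
E
python3 - <<'E'
from h import *
im,d=env.read_camera("wrist"); cv2.imwrite("pics/w1.png",im[:,:,::-1]); W=wcloud(d); np.savez("w1",im=im,W=W)
print(env.camera_params("wrist")["T_tool_cam"])
# black points in annulus
m=(W[...,2]>.10)&(W[...,2]<.145)&(np.hypot(W[...,0],W[...,1])<.05)&(d>0)
P=W[m]; print(m.sum(),np.percentile(P,[2,50,98],axis=0).round(4).tolist())
h=np.histogram(P[:,2],15);print(h[0],h[1].round(3))
E
```

```text
[[-2.41674901e-04 -9.58692066e-01 -2.84445891e-01  7.17267984e-02]
 [ 9.99999942e-01 -1.63410975e-04 -2.98876109e-04 -2.02488160e-04]
 [ 2.40048574e-04 -2.84445947e-01  9.58692050e-01 -1.42777458e-01]
 [ 0.00000000e+00  0.00000000e+00  0.00000000e+00  1.00000000e+00]]
3160 [[-0.0234, -0.0243, 0.1066], [0.0053, 0.0028, 0.1087], [0.0238, 0.0241, 0.1338]]
[  26   19  834 1763  173   34   27   43   39   35   34   42   37   36
   18] [0.1   0.103 0.105 0.108 0.111 0.113 0.116 0.119 0.121 0.124 0.127 0.129
 0.132 0.135 0.137 0.14 ]
```

View pics/w1.png

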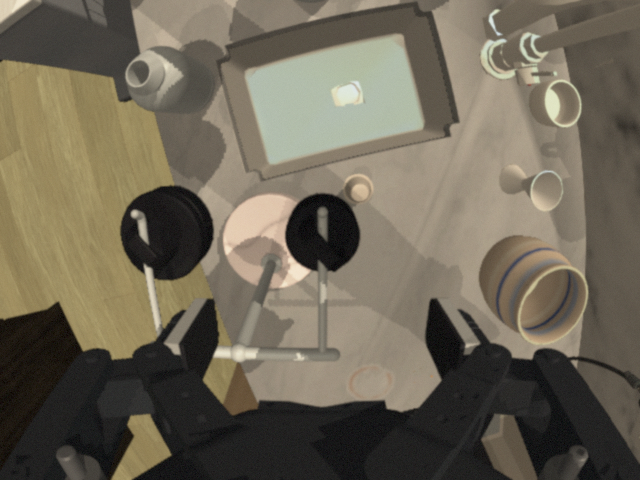

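The wrist view shows the small cap at (322,232) on its wire, and the wide cap at (165,232). The bottle is at (160,80). I'll fit the centre of the cap top.

```bash
python3 - <<'E'
from h import *
z=np.load("w1.npz");W=z["W"]; I=z["im"].max(2)
m=(abs(W[...,2]-.1087)<.003)&(np.hypot(W[...,0],W[...,1])<.045)&(I<50)
P=W[m]; print(m.sum()); (c,r)=cv2.minEnclosingCircle(P[:,:2].astype(np.float32)); print(c,r,P[:,:2].min(0),P[:,:2].max(0))
# wire and bottle neck
m=(abs(W[...,2]-(.3004-.136))<.004); u=np.zeros_like(m);u[40:120,110:200]=1; P=W[m&u]; print("lip",m.sum(),(m&u).sum(), cv2.minEnclosingCircle(P[:,:2].astype(np.float32)) if len(P) else 0)
E
```

```text
2520
(-0.001547127729281783, 0.00018677562184166163) 0.026376428082585335 [-0.02693948 -0.02556516] [0.02408575 0.02572956]
lip 1457 384 ((0.13120202720165253, -0.1608988642692566), 0.016107924282550812)
```

Scaled: 0.04 m is 0.8, 0.03 m is 0.6.

```bash
python3 inch.py '[-0.02, 0, 0.8, 0, 0, 0, 0, 0, 0.8, 0, 0, 0, 0, 0, 0.6, 0, 0, 0, 0, 0, 0.48, 0, 0, 0, 0, 0, 0, 0, 0, 0]' && python3 st.py 0.4995 -0.577 0.165
```

```text
t: 2.05
tcp_pos: [0.4974, -0.5734, 0.1615]
orientation: [0.79, 0.614, 0.0, -0.005]
ft_force: [0.3, 0.7, -0.4]
width: 0.999
finger_force: 0.0
t 2.05 p [ 0.4974 -0.5734  0.1615] F [ 0.3  0.7 -0.4] w 0.999 ff 0.0
[[ 0.247  0.969 -0.006]
 [ 0.969 -0.247  0.008]
 [ 0.006 -0.008 -1.   ]]
tool delta [-0.0029  0.0029 -0.0036] yaw err 0.004
```

```bash
python3 inch.py '[0, 0, 0, 0, 0, 0, 0, 0, 0, 0, 0, 0]' >/dev/null && python3 st.py 0.4995 -0.577 0.165
```

```text
t 2.25 p [ 0.5004 -0.5775  0.1697] F [-0.1 -0.2  0.8] w 0.999 ff 0.0
[[ 0.245  0.969  0.002]
 [ 0.969 -0.245 -0.003]
 [-0.002  0.003 -1.   ]]
tool delta [ 0.0002 -0.001   0.0047] yaw err 0.003
```

```bash
python3 inch.py '[0, 0, 0, 0, 0, 0, 0, 0, 0, 0, 0, 0, 0, 0, 0, 0, 0, 0, 0, 0, 0, 0, 0, 0, 0, 0, 0, 0, 0, 0]' 0.0 60 >/dev/null && python3 st.py 0.4995 -0.577 0.166;  python3 inch.py '[0, 0, 0, 0, 0, 0, 0, 0, 0, 0, 0, 0, 0, 0, 0, 0, 0, 0, 0, 0, 0, 0, 0, 0, 0, 0, 0, 0, 0, 0]' >/dev/null && python3 st.py 0.4995 -0.577 0.166
```

```text
t 2.75 p [ 0.5001 -0.5773  0.1695] F [-0.3 -1.3  6.2] w 0.614 ff 62.7
[[ 0.245  0.97   0.002]
 [ 0.97  -0.245 -0.003]
 [-0.002  0.002 -1.   ]]
tool delta [ 0.0002 -0.0006  0.0035] yaw err 0.002
t 3.25 p [ 0.5001 -0.5774  0.1696] F [-2.4 -0.3  6. ] w 0.616 ff 62.7
[[ 0.245  0.97   0.002]
 [ 0.97  -0.245 -0.003]
 [-0.002  0.002 -1.   ]]
tool delta [ 0.0002 -0.0007  0.0036] yaw err 0.002
```

Scaled: -0.007 m is -0.14.

```bash
python3 inch.py '[0, 0, -0.14, 0, 0, 0, 0, 0, -0.14, 0, 0, 0, 0, 0, 0, 0, 0, 0, 0, 0, 0, 0, 0, 0]' >/dev/null && python3 st.py 0.4995 -0.577 0.166
python3 - <<'E'
from h import *
for n,b in (("scene",(395,250,475,320)),("side",(370,265,450,335))):
    im,d=env.read_camera(n); c=cv2.resize(im[b[1]:b[3],b[0]:b[2]],None,fx=5,fy=5); cv2.imwrite(f"pics/{n}1.png",c[:,:,::-1])
a=[cv2.imread(f"pics/{n}1.png") for n in("scene","side")]; cv2.imwrite("pics/lift.png",np.hstack(a))
E
```

```text
t 3.65 p [ 0.4996 -0.5763  0.1813] F [ 0.1  0.2 -0.9] w 0.614 ff 62.8
[[ 0.244  0.97  -0.   ]
 [ 0.97  -0.244  0.   ]
 [ 0.    -0.    -1.   ]]
tool delta [-0.0007  0.0001  0.0153] yaw err 0.002
```

View pics/lift.png

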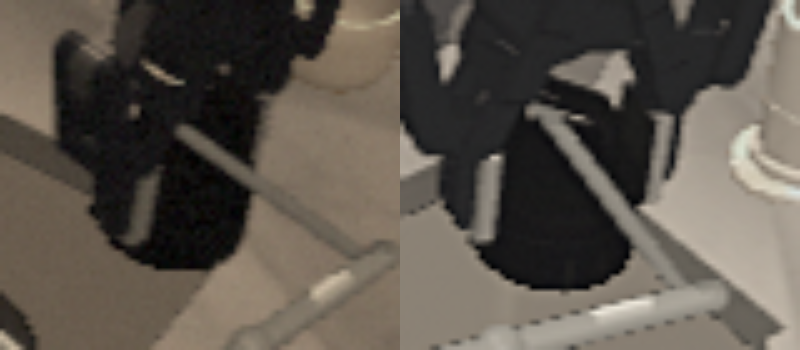

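The crops show the cap gripped and raised (left crop about (190,180), right crop about (555,200)), with the wire inside the loop. It carries only its own weight. Now 2 mm more lift, then pull out along +tool x.

Scaled: 0.015 m is 0.3, -0.0025 m is -0.05.

```bash
python3 inch.py '[0, 0, -0.05, 0, 0, 0, 0.3, 0, 0, 0, 0, 0, 0.3, 0, 0, 0, 0, 0, 0, 0, 0, 0, 0, 0]' && python3 inch.py '[0.3, 0, 0, 0, 0, 0, 0.3, 0, 0, 0, 0, 0, 0.2, 0, 0, 0, 0, 0, 0, 0, 0, 0, 0, 0, 0, 0, 0, 0, 0, 0]' && python3 st.py .375 -.405 .19
```

```text
t: 4.15
tcp_pos: [0.5077, -0.5442, 0.1839]
orientation: [0.788, 0.616, 0.0, -0.001]
ft_force: [-0.0, 0.4, -1.8]
width: 0.61
finger_force: 62.8
t: 4.65
tcp_pos: [0.5169, -0.5082, 0.184]
orientation: [0.789, 0.615, -0.0, 0.0]
ft_force: [0.1, 0.1, -1.5]
width: 0.616
finger_force: 62.8
t 4.65 p [ 0.5169 -0.5082  0.184 ] F [ 0.1  0.1 -1.5] w 0.616 ff 62.8
[[ 0.244  0.97   0.   ]
 [ 0.97  -0.244 -0.001]
 [-0.001  0.    -1.   ]]
tool delta [ 0.0655 -0.1628 -0.0061] yaw err 0.001
```

Scaled: -0.041 m is -0.82, -0.04 m is -0.8.

```bash
python3 inch.py '[0.32, -0.8, -0.06, 0, 0, 0, 0.32, -0.8, -0.06, 0, 0, 0, 0.34, -0.82, 0, 0, 0, 0, 0.33, -0.82, 0, 0, 0, 0, 0, 0, 0, 0, 0, 0]' >/dev/null&& python3 inch.py '[0, 0, 0, 0, 0, 0, 0, 0, 0, 0, 0, 0, 0, 0, 0, 0, 0, 0, 0, 0, 0, 0, 0, 0]' && python3 st.py .375 -.405 .19
python3 - <<'E'
from h import *
for n in("scene","side"):
    im,d=env.read_camera(n); np.savez(n+"2",im=im,d=d)
a=[]
for n in("scene","side"):
    u,v=w2px(n,np.array([.375,-.405,.15])); u,v=int(u),int(v); print(n,u,v)
    a.append(cv2.resize(np.load(n+"2.npz")["im"][v-60:v+75,u-50:u+50],None,fx=4,fy=4))
cv2.imwrite("pics/over.png",np.hstack(a)[:,:,::-1])
E
```

```text
t: 5.55
tcp_pos: [0.3766, -0.4065, 0.1901]
orientation: [0.789, 0.615, -0.0, 0.001]
ft_force: [-0.1, -1.3, -0.8]
width: 0.615
finger_force: 63.0
t 5.55 p [ 0.3766 -0.4065  0.1901] F [-0.1 -1.3 -0.8] w 0.615 ff 63.0
[[ 0.244  0.97   0.001]
 [ 0.97  -0.244 -0.001]
 [-0.001  0.001 -1.   ]]
tool delta [ 0.0011 -0.0019  0.0001] yaw err 0.001
scene 312 301
side 282 294
```

View pics/over.png

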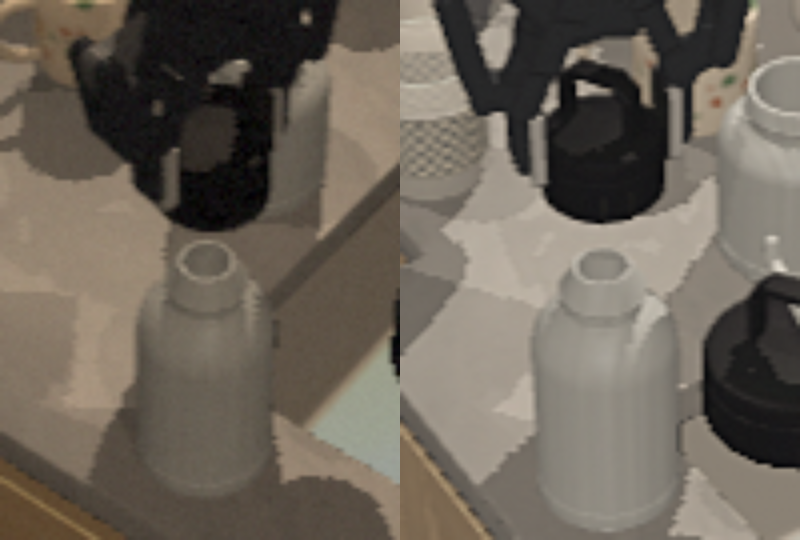

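The cap hangs just above the open bottle. In the left crop the lip is at (207,262) and the cap at about (215,180). In the right crop the lip is at (603,268) and the cap at (603,165). The flask stands clear behind. I'll fit both axes in each camera.

```bash
python3 - <<'E'
from h import *
from scipy.optimize import least_squares
def fit(P,r):
    s=least_squares(lambda q:np.hypot(P[:,0]-q[0],P[:,1]-q[1])-r,P[:,:2].mean(0)+[.02,.02],loss="soft_l1",f_scale=.0015); return s.x
for n,(u0,v0) in dict(scene=(262,241),side=(232,234)).items():
    z=np.load(n+"2.npz"); W=cloud(n,z["d"]); I=z["im"].max(2)
    def sel(a,b,c,d): 
        s=(slice(v0+b//4,v0+d//4),slice(u0+a//4,u0+c//4)); return W[s].reshape(-1,3),I[s].ravel()
    cap=sel(*((180,150,275,235) if n=="scene" else (150,120,265,225)))
    bot=sel(*((130,300,280,480) if n=="scene" else (125,310,280,515)))
    P=cap[0][(cap[1]<70)]; P=P[(P[:,2]>.17)&(P[:,2]<.21)]; d=np.hypot(*(P[:,:2]-[.375,-.405]).T); P=P[d<.04]
    print(n,"z",np.percentile(P[:,2],[0,1,5,95]).round(4))
    P=P[(P[:,2]<.203)]
    B=bot[0]; B=B[(B[:,2]>.015)&(B[:,2]<.086)&(np.hypot(*(B[:,:2]-[.375,-.405]).T)<.045)]
    c=fit(P,.0268);b=fit(B,.0338); L=W[v0+60:v0+85,u0+38:u0+64].reshape(-1,3)
    L=L[(abs(L[:,2]-.136)<.003)&(np.hypot(*(L[:,:2]-b).T)<.02)]
    print("cap",c.round(4),"bot",b.round(4),"lip",cv2.minEnclosingCircle(L[:,:2].astype(np.float32)),"d",(b-c).round(4),len(P),len(B))
    e=b-c; print("tool dx dy",.244*e[0]+.97*e[1],.97*e[0]-.244*e[1])
E
```

```text
scene z [0.1821 0.1824 0.1838 0.2087]
cap [ 0.3787 -0.4061] bot [ 0.3768 -0.4057] lip ((0.37444448471069336, -0.4068259298801422), 0.016218790784478188) d [-0.0019  0.0004] 178 781
tool dx dy -0.0001192620614642326 -0.00195714260165127
side z [0.1807 0.1827 0.184  0.2089]
cap [ 0.3753 -0.4049] bot [ 0.3735 -0.4047] lip ((0.3717036545276642, -0.40569227933883667), 0.016774142161011696) d [-0.0018  0.0002] 278 996
tool dx dy -0.0002712999601387901 -0.0017432055044332019
```

Scaled: 0.015 m is 0.3, -0.0018 m is -0.036.

```bash
python3 inch.py '[0, -0.036, 0.3, 0, 0, 0, 0, 0, 0.3, 0, 0, 0, 0, 0, 0.24, 0, 0, 0, 0, 0, 0.2, 0, 0, 0, 0, 0, 0, 0, 0, 0]' - 80 && python3 inch.py '[0, 0, 0, 0, 0, 0, 0, 0, 0, 0, 0, 0, 0, 0, 0, 0, 0, 0]' >/dev/null && python3 st.py .375 -.405 .1235
```

```text
t: 6.15
tcp_pos: [0.3733, -0.4042, 0.1362]
orientation: [0.789, 0.615, -0.0, -0.001]
ft_force: [-0.1, 0.2, -1.3]
width: 0.603
finger_force: 86.5
t 6.45 p [ 0.3743 -0.4054  0.1386] F [ 0.1 -0.6 -0.7] w 0.608 ff 86.5
[[ 0.244  0.97   0.001]
 [ 0.97  -0.244 -0.001]
 [-0.001  0.001 -1.   ]]
tool delta [0.0006 0.0006 0.0151] yaw err 0.002
```

Cap is at 15 mm above home, free of contact. Pressing slowly.

Scaled: 0.003 m is 0.06, 0.002 m is 0.04.

```bash
python3 inch.py '[0, 0, 0.06, 0, 0, 0, 0, 0, 0.04, 0, 0, 0, 0, 0, 0.04, 0, 0, 0, 0, 0, 0, 0, 0, 0]' | grep -E "pos|ft_" && python3 inch.py '[0, 0, 0.04, 0, 0, 0, 0, 0, 0.02, 0, 0, 0, 0, 0, 0, 0, 0, 0]'| grep -E "pos|ft_"
```

```text
tcp_pos: [0.3743, -0.4056, 0.1313]
ft_force: [0.4, -0.8, 1.8]
tcp_pos: [0.3743, -0.4055, 0.1283]
ft_force: [-0.4, -1.5, 2.6]
```

Scaled: 0.001 m is 0.02.

```bash
python3 inch.py '[0, 0, 0.02, 0, 0, 0, 0, 0, 0.02, 0, 0, 0, 0, 0, 0, 0, 0, 0]' | grep -E "pos|ft_" && python3 inch.py '[0, 0, 0.02, 0, 0, 0, 0, 0, 0.02, 0, 0, 0, 0, 0, 0, 0, 0, 0]'| grep -E "pos|ft_"
```

```text
tcp_pos: [0.3733, -0.4041, 0.1248]
ft_force: [-0.3, -0.8, -2.0]
tcp_pos: [0.3741, -0.4053, 0.1241]
ft_force: [0.1, -2.0, 1.2]
```

Scaled: 0.001 m is 0.02.

```bash
python3 inch.py '[0, 0, 0.02, 0, 0, 0, 0, 0, 0.02, 0, 0, 0, 0, 0, 0, 0, 0, 0]'| grep -E "pos|ft_"
```

```text
tcp_pos: [0.3743, -0.4056, 0.1239]
ft_force: [-1.2, 1.0, 9.5]
```

The click showed as a force drop to -2 N at 0.1248, and the cap now seats at 0.1239. I'll press a little harder and hold.

Scaled: 0.001 m is 0.02.

```bash
python3 inch.py '[0, 0, 0.02, 0, 0, 0, 0, 0, 0.02, 0, 0, 0, 0, 0, 0, 0, 0, 0]'| grep -E "pos|ft_"; for i in 1 2 3; do python3 inch.py '[0, 0, 0, 0, 0, 0, 0, 0, 0, 0, 0, 0, 0, 0, 0, 0, 0, 0, 0, 0, 0, 0, 0, 0]'| grep -E "pos|ft_|^t:"; done
```

```text
tcp_pos: [0.3744, -0.4058, 0.1238]
ft_force: [-3.5, 4.3, 20.3]
t: 8.75
tcp_pos: [0.3744, -0.4058, 0.1238]
ft_force: [-3.9, 4.7, 19.8]
t: 9.15
tcp_pos: [0.3744, -0.4058, 0.1239]
ft_force: [-3.8, 4.6, 21.0]
t: 9.55
tcp_pos: [0.3744, -0.4058, 0.1238]
ft_force: [-2.9, 3.6, 21.0]
```

Scaled: -0.01 m is -0.2, -0.008 m is -0.16.

```bash
python3 inch.py '[0, 0, -0.06, 0, 0, 0, 0, 0, -0.06, 0, 0, 0, 0, 0, -0.1, 0, 0, 0, 0, 0, -0.16, 0, 0, 0, 0, 0, -0.2, 0, 0, 0]' - 100 >/dev/null; python3 inch.py '[0, 0, -0.2, 0, 0, 0, 0, 0, -0.2, 0, 0, 0, 0, 0, -0.1, 0, 0, 0, 0, 0, 0, 0, 0, 0, 0, 0, 0, 0, 0, 0]' >/dev/null;  python3 inch.py '[0, 0, 0, 0, 0, 0, 0, 0, 0, 0, 0, 0, 0, 0, 0, 0, 0, 0, 0, 0, 0, 0, 0, 0, 0, 0, 0, 0, 0, 0]'
python3 - <<'E'
from h import *
a=[]
for n in("scene","side"):
    im,d=env.read_camera(n); u,v=w2px(n,np.array([.375,-.405,.15])); u,v=int(u),int(v)
    a.append(cv2.resize(im[v-80:v+70,u-50:u+50],None,fx=4,fy=4))
cv2.imwrite("pics/end.png",np.hstack(a)[:,:,::-1])
E
```

```text
t: 11.05
tcp_pos: [0.3738, -0.4049, 0.1737]
orientation: [0.789, 0.615, 0.0, -0.0]
ft_force: [0.5, -0.2, -4.5]
width: 0.599
finger_force: 104.7
```

View pics/end.png

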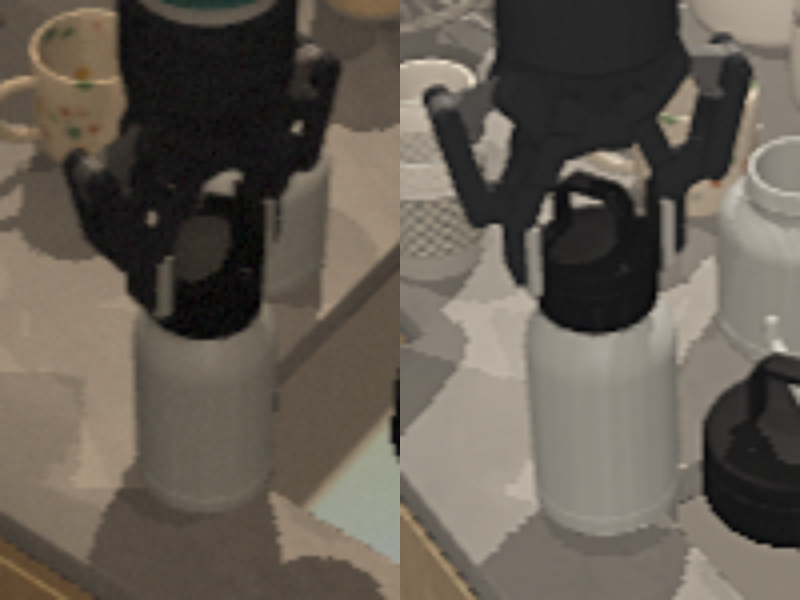

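The bottle hangs upright from the cap, with its base at about (205,495) in the left crop and (605,520) in the right. The fingertips are above the cap's rim, the load is 4.5 N, and the wide cap is still on its hook. Handing in.

```bash
python3 -c "
from bench import env
print(env.finish_job())"
```

```text
the job is handed in; nothing more can be done
None
```

The small cap clicked onto the bottle and was pressed at about 20 N for over a second; I handed the job in with the bottle hanging upright and still from it, about 5 cm up, and the wide cap still on its hook (no verdict was returned).

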